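Stroke the bench slide and park it on its tight spot

ROBOT

A 6-joint arm with a two-finger parallel gripper is mounted at the origin on the work surface. World frame = base frame: x ahead of the robot, y to its left, z up, the work surface at z = 0. Lengths are in m, angles in rad, forces in N, time in s.
With the tool pointing down it reaches from about 0.35 to 0.925 m from the base axis. Payload 6.4 kg.
Tool frame: the origin (TCP) lies between the finger pads; the fingertips stand 11 mm ahead of it and the grasp point (between the pads) lies 8 mm behind it (ctrl.tcp_to_tips is the distance from the TCP to the fingertips, in m); x points along the fingers, y is the direction in which the jaws open and shut, and the axes are right-handed (so a half turn about x gives the same grasp; the last joint's range is limited). The gripper opens to 85 mm and grips with 20 to 120 N. Pads are 22 mm wide; open, the fingers measure 114 mm over their backs; the gripper's body (76 mm by 85 mm) begins 54 mm behind the grasp point. The pads swing forward as they close: fully open they stand 13 mm farther back than shut.
Start: joints at [-1.519, 0.245, 1.558, -0, 1.339, -0.174], TCP at [0.146, -0.634, 0.221] pointing down, gripper open.
Joint ranges: [-3.13, 3.13], [-1.02, 2.26], [0.13, 2.54], [-0.95, 4.09], [0.21, 2.88], [-2.74, 2.74]. Speed limits (rad/s): [2.57, 2.57, 3.14, 3.14, 3.14, 3.14].

INTERFACE

Orientations are given as a rotation vector (axis times angle).
In Python, from cell import ctrl gives the robot as it stands.
- The arm moves only by the tool drive_tool, never from a script. Its argument "increments" is a list of rows, each a list of 3 entries, a list of its own where there are three numbers: the shift along the tool's x, y, z in mm, then the turn about the tool's x in rad, then the closure in counts, from 0 (fully open) to 255 (shut). A call has 1 to 12 rows; each row shifts and turns the pose as measured when the row begins, along the tool's axes as they then stand; what a row does not reach is not made up. A row lasts 1/12 s, in which the tool goes at most 41.7 mm and 7.16 degrees, less where a joint would pass 70% of its speed; a pose out of reach is approached as far as the arm can. A call is refused whole if a number of a shift passes 41.7 or a number of a turn 0.125, either way. A call with a gripper value outside its range is refused whole. The fingers move at their own pace and stop on an object; the grip force is fixed at half the most. Time passes only in rows, so rows that do not move let the fingers close. It gives the time, the measured TCP pose, the force and the opening at its end, in the units of the state.
- ctrl.state(): the state, without advancing time (a new reading comes with each control period).
- ctrl.grab_frame(name): name is "scene" or "top" or "wrist"; returns the picture (420x560x3 uint8, blue, green, red); there is no depth.
- ctrl.get_calibration(name): a dict with "intrinsics" (3x3 intrinsics, pixels), "rvec" (rotation vector, rad) and "tvec" (3), from world to camera coordinates, as OpenCV has them. Camera axes: x right, y down, z forward; pixel columns grow to the right and rows downward; lengths in m; the calibration is good to about 2 mm. A picture is of the moment at which its call begins: read the wrist's pose just before it. get_calibration takes no time and is no camera call; for the wrist camera it gives the pose at the moment of the call.
- ctrl.close_job(): hands the job in, once; it reports no verdict.
The state is a dict: "t": time; "q": joint angles; "joint_velocities": joint speeds; "joint_torque": joint torques, N m; "eef_pos": TCP position; "tcp_rot": TCP orientation; "wrist_force": force on the tool from outside, world axes, zero at the start; "wrist_torque": the same for the moment, N m; "gripper_width": finger opening in m.
Only numpy, scipy, OpenCV 4.12 (cv2) and the standard library are available. Lean on these libraries where they do the work, as an engineer would, in place of code of your own. Each camera call takes 0.05 s, during which the arm holds its last target.

TASK

The carriage of this jeweller's bench slide binds somewhere along its rods. Take it by its grip block and stroke it slowly through its full travel, first gently home against the sprung stop at the left end, then all the way across until it is gently home against the stop at the right end, feeling for the tight spot without straining the stops. Then bring it back, leave it parked standing on the tight spot so that I can clean it there, let go and draw the hand clear, leaving the other things on the bench alone.

Things in the scene. Friction and masses are not known exactly. Their poses are not given: they have to be found in the camera images.
- slide: Bench slide, screwed down: aluminium base plate 90 mm (own x) by 440 mm (own y, the direction of travel), two steel rods along own y, a 44 mm tall block at each end. Origin at bench height under the plate's centre. Own y points to the robot's left, give or take 0.35 rad. Nothing on it stands over 54 mm but the carriage's grip block.
- carriage: Carriage on the rods: aluminium block 78 mm (x) by 70 mm (y), top 50 mm above the bench, with an upright dark steel grip block in the middle of its top. Axes as the slide's; origin at bench height under its middle, on the slide's centre line. It slides along own y only; 1.5 N moves it where it runs freely, and it stays where it is let go. Keep it below 0.25 m/s.
- carriage_top (a point): Middle of the carriage's top (foot of the grip block). With this point somewhere within 65 mm of the slide's centre along y, different each time and not to be seen, the carriage binds: over a stretch about 18 mm long the drag jumps up by 5 to 9 N on the way in and over its middle, less on the way out, moving either way. Let go there, it stays put.
- grip (a point): Centre of the grip block: 24 mm (x) by 22 mm (y, along the travel), 45 mm tall, from the carriage's top at 50 mm up to 95 mm; this point is 72.5 mm above the bench, straight above the carriage's origin. It can be pinched from above across either pair of faces.
- left_buffer (a joint): Push-in (m, 0 = free) of the sprung rubber plunger, 14 mm across, on the left stop: a dark steel block 45 mm tall clamped over the rods at the slide's +y end, elsewhere each time: the carriage meets it with its origin 88 to 118 mm from the slide's centre. It pushes back 1.2 N per mm. Pressed 1 to 10 mm the carriage is home; beyond 10 mm (12 N) it is strained; hard end at 16 mm.
- right_buffer (a joint): The same on the right stop (the slide's -y end), clamped independently: push-in in m, 0 = free, met 88 to 118 mm from the slide's centre on that side, 1.2 N per mm, home when pressed 1 to 10 mm, strained beyond.
- loupe: Eye loupe: black cylinder 34 mm across, 26 mm tall; origin under its centre. A bystander.
- jar: Small closed glass jar, 48 mm across, 52 mm tall; origin under its centre. A bystander.
- ring_blank: Brass ring blank lying flat, 32 mm across, 10 mm tall; origin under its centre. A bystander.
- driver: Screwdriver lying on the bench, 160 mm long; origin under its middle, own x towards its tip. A bystander.
- bur_stand: Wooden block 70 x 110 x 28 mm with small steel burs standing in it, 66 mm tall in all; origin under its centre. A bystander.
- punch_block: Round steel block, 60 mm across, 36 mm tall; origin under its centre. A bystander.

How it is judged:
On the way, in this order (a step that is already met when the one before it is completed fails the run):
1. the carriage is home on the left stop (its buffer pressed in at least 1 mm) (value of joint left_buffer above 0.001 m), for 0.1 s.
2. then the carriage is home on the right stop (its buffer pressed in at least 1 mm) (value of joint right_buffer above 0.001 m), for 0.1 s.
At the end, for the whole second after the job is handed in: The carriage stands still on its tight spot, so that the guide is rubbing on it with more than 3 N (which is so within about 9 mm either way of the middle of the tight stretch), with both buffers free (pressed in less than 1 mm) (contact force between carriage and anything else above 3 N and value of joint each of left_buffer, right_buffer below 0.001 m and linear speed of carriage below 0.005 m/s); the robot touches nothing.
It fails at once if a stop is strained: a buffer is pushed in more than 10 mm (12 N) (value of joint any of left_buffer, right_buffer above 0.01 m).
It fails at once if the carriage is moved faster than 0.25 m/s (linear speed of carriage above 0.25 m/s).
It fails at once if a bystander is pushed away by more than 20 mm (the screwdriver 30 mm) (distance of any of loupe, jar, ring_blank, bur_stand, punch_block from where it was at the start of the episode above 0.02 m or distance of driver from where it was at the start of the episode above 0.03 m).
It also fails if it takes over 72 s, if anything falls off the work surface, if the arm or the gripper's body presses on something with over 40 N, if the wrist force passes 120 N, or if a joint passes its speed limit or range.

## Working session

There is one attempt and no reset: what is moved stays moved. The work goes in short steps, Python scripts to look and compute and a tool call to move; the robot and the scene stay as the last step left them, time stands still between calls to the robot, and variables do not carry over. Pictures are saved under pics/ and viewed, and the job is handed in when it is done.

Besides the shell and the picture viewer there is one more tool, called after "Call:" as name(argument=value, ...), one argument or row to a line, values as JSON. drive_tool: Moves the arm, as the interface text tells. Its arguments: {"type":"object","properties":{"increments":{"type":"array"}},"required":["increments"]}

```bash
ls; mkdir -p pics; python3 - <<'E'
from cell import ctrl
import cv2
print(ctrl.state(), ctrl.tcp_to_tips)
for n in ["scene","top"]:
    cv2.imwrite(f"pics/{n}0.png",ctrl.grab_frame(n))
    print(n,ctrl.get_calibration(n))
E
```

```text
pics
{'t': 0.0, 'q': array([-1.51910555e+00,  2.45824082e-01,  1.55904774e+00,  1.84825468e-05,
        1.33869778e+00, -1.74070274e-01]), 'joint_velocities': array([ 0.00052321, -0.00024145,  0.00102711, -0.00048839, -0.00041368,
        0.00091001]), 'joint_torque': array([ 8.14741779e-04, -4.29505491e+01, -3.26132119e+01, -1.44497408e-04,
        5.17847075e-03, -1.14504127e-05]), 'eef_pos': array([ 0.14549958, -0.63289922,  0.21985582]), 'tcp_rot': array([ 2.10295619,  0.24046181, -2.10266236]), 'wrist_force': array([-0.66203199,  0.1094847 ,  0.26070813]), 'wrist_torque': array([0.05691546, 0.00051262, 0.04257628]), 'gripper_width': 0.08517276080487053} 0.011
scene {'intrinsics': array([[473.35667013,   0.        , 284.7686725 ],
       [  0.        , 473.35667013, 210.77615451],
       [  0.        ,   0.        ,   1.        ]]), 'rvec': array([ 2.36722188,  1.14032427, -0.30740337]), 'tvec': array([-0.36203574, -0.32749711,  1.24499719])}
top {'intrinsics': array([[398.7426536 ,   0.        , 283.3834581 ],
       [  0.        , 398.7426536 , 218.87377849],
       [  0.        ,   0.        ,   1.        ]]), 'rvec': array([ 2.15482955, -2.1785049 ,  0.15964165]), 'tvec': array([0.02707906, 0.58814351, 0.85973158])}
```

View pics/scene0.png

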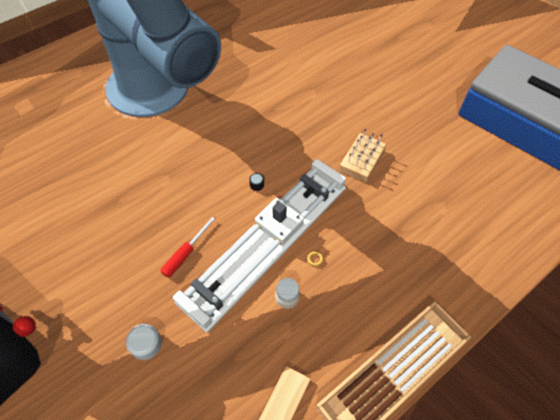

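View pics/top0.png

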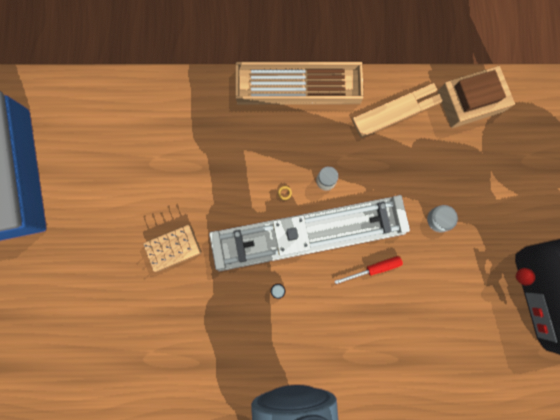

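```bash
cat > h.py <<'E'
from cell import ctrl
import cv2, numpy as np
def world(n,uv,z):
    c=ctrl.get_calibration(n); R,_=cv2.Rodrigues(c['rvec']); t=np.array(c['tvec']).ravel()
    d=R.T@np.linalg.solve(c['intrinsics'],np.array([uv[0],uv[1],1.])); o=-R.T@t
    return o+d*(z-o[2])/d[2]
def proj(n,p):
    c=ctrl.get_calibration(n)
    return cv2.projectPoints(np.array(p,float).reshape(-1,3),c['rvec'],c['tvec'],c['intrinsics'],None)[0].reshape(-1,2)
E
python3 - <<'E'
from h import *
im=cv2.imread('pics/top0.png')
cv2.imwrite('pics/topc.png',cv2.resize(im[180:285,200:420],None,fx=3.6,fy=3.6,interpolation=cv2.INTER_CUBIC))
im=cv2.imread('pics/scene0.png')
cv2.imwrite('pics/scc.png',cv2.resize(im[150:340,160:360],None,fx=3,fy=3,interpolation=cv2.INTER_CUBIC))
E
```

```text
(no output)
```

View pics/topc.png

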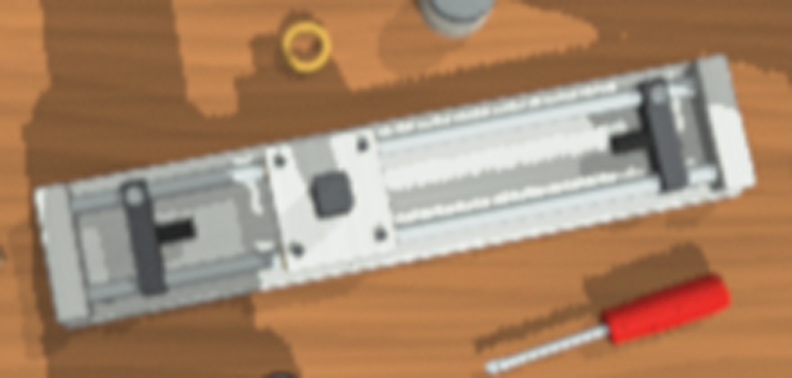

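View pics/scc.png

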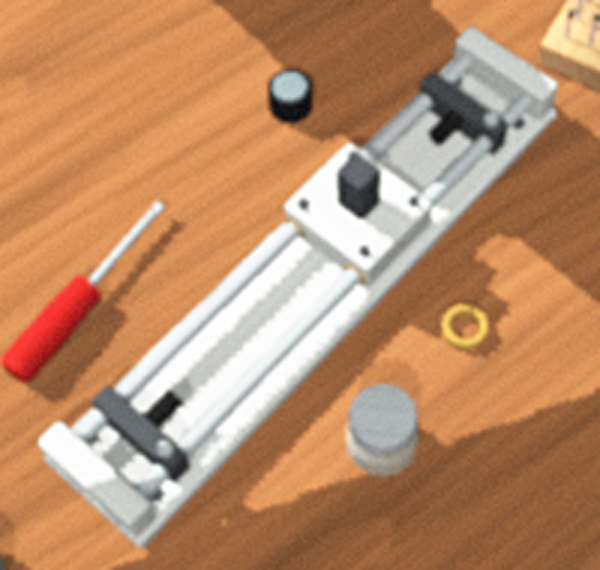

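```bash
python3 - <<'E'
from h import *
T=lambda u,v,z: world('top',(200+(u+.5)/3.6-.5,180+(v+.5)/3.6-.5),z)
S=lambda u,v,z: world('scene',(160+(u+.5)/3-.5,150+(v+.5)/3-.5),z)
np.set_printoptions(precision=4,suppress=True)
sc=[T(*p,.05) for p in [(279,161),(362,145),(380,234),(297,250)]]
print('car top',np.mean(sc,0))
print('car scene', np.mean([S(*p,.05) for p in [(286,205),(351,145),(432,212),(366,278)]],0))
L=[T(40,190,.044),T(68,325,.044)];R=[T(725,55,.044),T(750,185,.044)]
print(L,R); a=np.mean(L,0);b=np.mean(R,0);c=(a+b)/2
d=(a-b)[:2];print('len',np.linalg.norm(d),'centre',c,'yaw',np.arctan2(-d[0],d[1]))
yaw=np.arctan2(-d[0],d[1]); y=d/np.linalg.norm(d)
# screws yaw
e=(sc[0]-sc[1]+sc[3]-sc[2])[:2];print('screw yaw',np.arctan2(-e[0],e[1]))
pc=np.mean(sc,0)
print('car y',(pc-c)[:2]@y, 'off axis',(pc-c)[:2]@np.array([y[1],-y[0]]))
for n,p in dict(lt=T(193,230,.03),rt=T(612,143,.03)).items(): print(n,p,(p-c)[:2]@y)
print('loupe',world('top',(278,291),.026),'jar',world('top',(328,176),.052),'ring',world('top',(285,192),.01))
print('grip top S',S(356,165,.095),'T',T(332,194,.095))
E
```

```text
car top [0.552  0.0042 0.05  ]
car scene [0.5565 0.0026 0.05  ]
[array([0.5588, 0.1818, 0.044 ]), array([0.4763, 0.164 , 0.044 ])] [array([ 0.6395, -0.2459,  0.044 ]), array([ 0.5574, -0.2575,  0.044 ])]
len 0.4322405411271783 centre [ 0.558  -0.0394  0.044 ] yaw 0.18821794967738276
screw yaw 0.1802978108313901
car y 0.04392957117435721 off axis 0.0021796781222799917
lt [0.5341 0.0888 0.03  ] 0.13037715339285072
rt [ 0.5862 -0.1758  0.03  ] -0.1392665073805463
loupe [0.4282 0.0344 0.026 ] jar [ 0.6825 -0.0804  0.052 ] ring [0.655  0.0155 0.01  ]
grip top S [0.5494 0.006  0.095 ] T [0.55   0.0046 0.095 ]
```

```bash
cat >> h.py <<'E'
np.set_printoptions(precision=4,suppress=True)
YAW=0.184; SY=np.array([-np.sin(YAW),np.cos(YAW)]); SX=np.array([np.cos(YAW),np.sin(YAW)])
C=np.array([.558,-.0394])
def st():
    s=ctrl.state(); R,_=cv2.Rodrigues(s['tcp_rot']); p=s['eef_pos']; f=s['wrist_force']
    print('t %.2f p'%s['t'],p,'w %.4f'%s['gripper_width'],'q6 %.3f'%s['q'][5]); print('tool axes cols\n',R)
    print('slide y %.4f x %.4f'%((p[:2]-C)@SY,(p[:2]-C)@SX),'F along y %.2f x %.2f z %.2f'%(f[:2]@SY,f[:2]@SX,f[2]))
    return s,R,p
def mv(target,R,p): 
    print('tool shift mm',1000*R.T@(np.array(target)-p))
E
python3 - <<'E'
from h import *
s,R,p=st(); 
mv([.551,.0045,.221],R,p)
ty=R[:2,1]; a=np.arctan2(ty[1],ty[0])
print('tool y ang',a,'slide y ang',np.arctan2(SY[1],SY[0]),'slide x ang',YAW)
print('bur', world('top',(172,248),.028))
E
```

```text
t 0.10 p [ 0.1455 -0.6329  0.22  ] w 0.0855 q6 -0.174
tool axes cols
 [[-0.0001  0.2239 -0.9746]
 [ 0.0018 -0.9746 -0.2239]
 [-1.     -0.0018 -0.0003]]
slide y -0.5081 x -0.5141 F along y -0.04 x 0.96 z 0.11
tool shift mm [   0.0892 -530.4715 -537.9363]
tool y ang -1.344982778558857 slide y ang 1.7547963267948967 slide x ang 0.184
bur [0.5262 0.2704 0.028 ]
```

```bash
python3 - <<'E'
from h import *
P=[]
for n in('top','scene'):
    c=ctrl.get_calibration(n);R,_=cv2.Rodrigues(c['rvec']);P.append(c['intrinsics']@np.c_[R,c['tvec']])
X=cv2.triangulatePoints(P[0],P[1],np.array([[525.],[276]]),np.array([[24.],[326]]));X=(X[:3]/X[3]).ravel();print(X,proj('top',X),proj('scene',X))
print(world('top',(516,250),.1),world('top',(560,245),.1))
E
```

```text
[ 0.4562 -0.4952  0.0711] [[524.3404 275.6069]] [[ 23.3235 325.846 ]]
[ 0.5101 -0.4641  0.1   ] [ 0.5195 -0.5587  0.1   ]
```

Call:
drive_tool(
  increments=[
    [[0,-20,-20],0.042,0],
    [[0,-28,-28],0,0],
    [[0,-28,-28],0,0],
    [[0,-28,-28],0,0],
    [[0,-28,-28],0,0],
    [[0,-28,-28],0,0],
    [[0,-28,-28],0,0],
    [[0,-28,-28],0,0],
    [[0,-28,-28],0,0],
    [[0,-28,-28],0,0],
    [[0,-28,-28],0,0],
    [[0,-28,-28],0,0],
  ],
)

```text
t: 1.1
eef_pos: [0.4128, -0.237, 0.2148]
tcp_rot: [2.136, 0.187, -2.141]
wrist_force: [0.4, -0.9, -0.6]
gripper_width: 0.085
```

```bash
python3 - <<'E'
from h import *
s,R,p=st(); mv([.551,.0045,.2],R,p)
ty=R[:2,1]; print('turn needed',np.arctan2(ty[1],ty[0])-(YAW-np.pi/2))
E
```

```text
t 1.10 p [ 0.4128 -0.237   0.2148] w 0.0850 q6 0.641
tool axes cols
 [[-0.0028  0.1655 -0.9862]
 [ 0.0081 -0.9862 -0.1655]
 [-1.     -0.0084  0.0014]]
slide y -0.1677 x -0.1789 F along y -0.96 x 0.24 z -0.58
tool shift mm [  16.3574 -215.1352 -176.3281]
turn needed -0.017701801096349223
```

Call:
drive_tool(
  increments=[
    [[0,-27,-22],-0.018,0],
    [[1,-27,-22],0,0],
    [[2,-27,-22],0,0],
    [[2,-27,-22],0,0],
    [[2,-27,-22],0,0],
    [[2,-25,-20],0,0],
    [[2,-20,-16],0,0],
    [[2,-15,-12],0,0],
    [[1,-8,-6],0,0],
    [[0,0,0],0,0],
  ],
)

```text
t: 1.93
eef_pos: [0.5409, 0.0135, 0.1988]
tcp_rot: [2.118, 0.22, -2.129]
wrist_force: [-0.1, 0.5, -0.7]
gripper_width: 0.0855
```

```bash
python3 - <<'E'
from h import *
s,R,p=st(); mv([.551,.0045,.2],R,p)
ty=R[:2,1]; print('turn needed',np.arctan2(ty[1],ty[0])-(YAW-np.pi/2))
cv2.imwrite('pics/w1.png',ctrl.grab_frame('wrist'))
print(proj('wrist',[[.551,.0045,.095],[.558,-.0394,.05]]))
E
```

```text
t 1.93 p [0.5409 0.0135 0.1988] w 0.0855 q6 1.183
tool axes cols
 [[-0.0061  0.1944 -0.9809]
 [ 0.01   -0.9809 -0.1945]
 [-0.9999 -0.011   0.0041]]
slide y 0.0551 x -0.0071 F along y 0.51 x 0.03 z -0.71
tool shift mm [-1.3429 10.7616 -8.1133]
turn needed 0.011703925524550352
[[294.2898 192.4949]
 [336.8043 183.8924]]
```

View pics/w1.png

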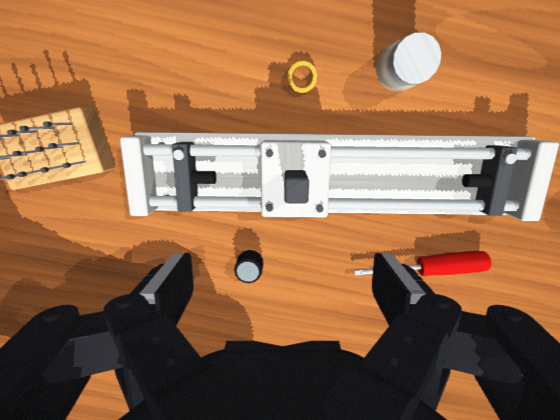

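```bash
python3 - <<'E'
from h import *
im=cv2.imread('pics/w1.png')
cv2.imwrite('pics/w1c.png',cv2.resize(im[125:225,250:345],None,fx=6,fy=6,interpolation=cv2.INTER_CUBIC))
cv2.imwrite('pics/w1d.png',cv2.resize(im[120:230,115:560],None,fx=1.75,fy=1.75,interpolation=cv2.INTER_CUBIC))
E
```

```text
(no output)
```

View pics/w1c.png

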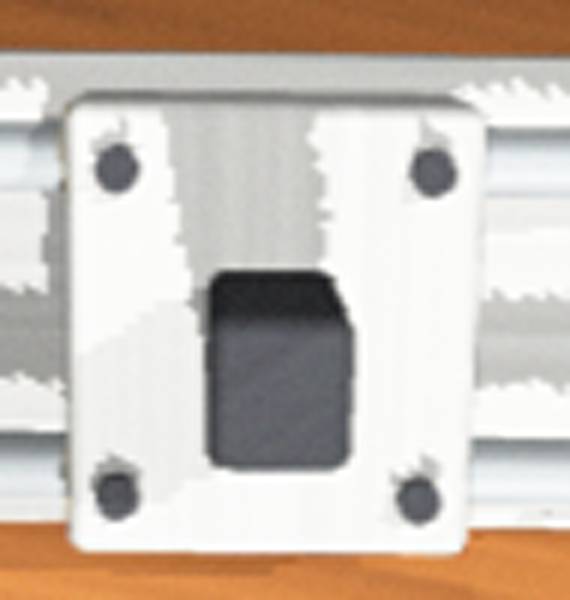

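View pics/w1d.png

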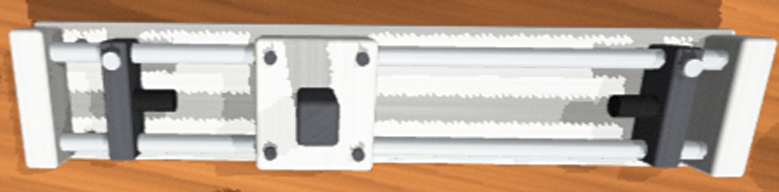

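```bash
python3 - <<'E'
from h import *
A=lambda u,v,z: world('wrist',(250+(u+.5)/6-.5,125+(v+.5)/6-.5),z)
B=lambda u,v,z: world('wrist',(115+(u+.5)/1.75-.5,120+(v+.5)/1.75-.5),z)
s,R,p=st()
g=A(280,395,.095); sc=[A(*q,.05) for q in [(117,167),(433,172),(418,500),(117,495)]]
print('grip',g,'car',np.mean(sc,0)); e=(sc[0]-sc[1]+sc[3]-sc[2])[:2];print('screw yaw',np.arctan2(-e[0],e[1]))
corners=[A(*q,.05) for q in [(72,98),(485,98),(468,550),(75,550)]];print('corners',np.mean(corners,0),corners)
a=(B(10,33,.044)+B(28,167,.044))/2;b=(B(778,38,.044)+B(742,178,.044))/2
d=(a-b)[:2];print('len',np.linalg.norm(d),(a+b)/2,'yaw',np.arctan2(-d[0],d[1]))
lt=B(178,101,.03);rt=B(608,104,.03)
print((lt-g)[:2]@SY-.035,(rt-g)[:2]@SY+.035, (g[:2]-(a+b)[:2]/2)@SY)
mv([g[0],g[1],.075],R,p)
E
```

```text
t 1.98 p [0.5406 0.0127 0.1988] w 0.0854 q6 1.183
tool axes cols
 [[-0.0064  0.1938 -0.981 ]
 [ 0.0098 -0.981  -0.1938]
 [-0.9999 -0.0108  0.0044]]
slide y 0.0544 x -0.0076 F along y 0.61 x -0.72 z 0.07
grip [0.5531 0.0032 0.095 ] car [0.5528 0.0031 0.05  ]
screw yaw 0.17961628241452685
corners [0.5539 0.0027 0.05  ] [array([0.5853, 0.043 , 0.05  ]), array([ 0.5983, -0.023 ,  0.05  ]), array([ 0.5226, -0.0383,  0.05  ]), array([0.5092, 0.029 , 0.05  ])]
len 0.4358766970603122 [ 0.5602 -0.0392  0.044 ] yaw 0.1847903002998836
0.04886817740493617 -0.14529605351939454 0.04295353501303948
tool shift mm [123.6348  13.0731 -11.0308]
```

Call:
drive_tool(
  increments=[
    [[0,12,-11],0.013,0],
    [[0,0,0],0,0],
    [[20,0,0],0,0],
    [[25,0,0],0,0],
    [[25,0,0],0,0],
    [[15,0,0],0,0],
    [[5,0,0],0,0],
  ],
)

```text
t: 2.57
eef_pos: [0.5522, -0.0041, 0.1092]
tcp_rot: [2.133, 0.193, -2.135]
wrist_force: [-0.5, -0.2, 0.3]
gripper_width: 0.0851
```

```bash
sed -i 's/YAW=0.184/YAW=0.182/; s/C=np.array.*/C=np.array([.5602,-.0392])/' h.py; cat >>h.py <<'E'
def need(t):
    s,R,p=st(); mv(t,R,p); ty=R[:2,1]; print('turn',np.arctan2(ty[1],ty[0])-(YAW-np.pi/2))
E
python3 - <<'E'
from h import *
need([.5531,.0032,.071])
E
```

```text
t 2.57 p [ 0.5522 -0.0041  0.1092] w 0.0851 q6 1.178
tool axes cols
 [[-0.0014  0.1726 -0.985 ]
 [ 0.0067 -0.985  -0.1726]
 [-1.     -0.0068  0.0003]]
slide y 0.0360 x -0.0015 F along y -0.15 x -0.51 z 0.31
tool shift mm [38.23   -6.748  -2.1348]
turn -0.008497464603758553
```

Call:
drive_tool(
  increments=[
    [[10,-6,-2],-0.004,0],
    [[12,0,0],0,0],
    [[10,0,0],0,0],
    [[5,0,0],0,0],
    [[0,0,0],0,0],
  ],
)

```text
t: 2.98
eef_pos: [0.5522, 0.001, 0.0698]
tcp_rot: [2.132, 0.194, -2.134]
wrist_force: [0.5, 0.7, -0.0]
gripper_width: 0.0851
```

```bash
python3 - <<'E'
from h import *
need([.5531,.0032,.071])
cv2.imwrite('pics/w2.png',ctrl.grab_frame('wrist'))
E
```

```text
t 2.98 p [0.5522 0.001  0.0698] w 0.0851 q6 1.186
tool axes cols
 [[-0.0014  0.174  -0.9847]
 [ 0.0064 -0.9847 -0.174 ]
 [-1.     -0.0066  0.0003]]
slide y 0.0410 x -0.0006 F along y 0.61 x 0.65 z -0.04
tool shift mm [-1.1887 -1.9974 -1.2455]
turn -0.007074247066953809
```

View pics/w2.png

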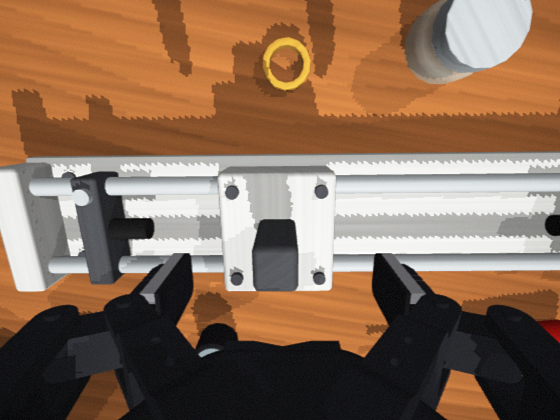

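Call:
drive_tool(
  increments=[
    [[0,-2,-1],-0.005,60],
    [[0,0,0],0,120],
    [[0,0,0],0,160],
    [[0,0,0],0,165],
    [[0,0,0],0,168],
    [[0,0,0],0,168],
  ],
)

```text
t: 3.53
eef_pos: [0.5557, 0.0032, 0.0734]
tcp_rot: [2.134, 0.198, -2.123]
wrist_force: [-0.4, -0.3, 0.1]
gripper_width: 0.0291
```

```bash
python3 - <<'E'
from h import *
need([.5531,.0032,.071])
E
```

```text
t 3.53 p [0.5557 0.0032 0.0734] w 0.0291 q6 1.185
tool axes cols
 [[ 0.0048  0.1802 -0.9836]
 [ 0.0051 -0.9836 -0.1801]
 [-1.     -0.0042 -0.0056]]
slide y 0.0425 x 0.0032 F along y -0.18 x -0.49 z 0.08
tool shift mm [ 2.3617 -0.4994  2.5299]
turn -0.0008398186463756119
```

Call:
drive_tool(
  increments=[
    [[2,0,2],0,172],
    [[0,0,0],0,176],
    [[0,0,0],0,180],
    [[0,0,0],0,184],
    [[0,0,0],0,188],
    [[0,0,0],0,192],
  ],
)

```text
t: 4.03
eef_pos: [0.5536, 0.0041, 0.0718]
tcp_rot: [2.136, 0.201, -2.123]
wrist_force: [-0.2, -0.0, 1.1]
gripper_width: 0.0215
```

```bash
python3 - <<'E'
from h import *
need([.5531,.0032,.071])
E
```

```text
t 4.03 p [0.5536 0.0041 0.0718] w 0.0215 q6 1.183
tool axes cols
 [[ 0.0052  0.1804 -0.9836]
 [ 0.0073 -0.9836 -0.1803]
 [-1.     -0.0063 -0.0064]]
slide y 0.0438 x 0.0013 F along y -0.02 x -0.16 z 1.08
tool shift mm [0.8084 0.7867 0.6185]
turn -0.0006389367146482083
```

Call:
drive_tool(
  increments=[
    [[0,0,0],0,198],
    [[0,0,0],0,210],
    [[0,0,0],0,230],
    [[0,0,0],0,230],
  ],
)

```text
t: 4.37
eef_pos: [0.5536, 0.004, 0.072]
tcp_rot: [2.135, 0.201, -2.123]
wrist_force: [-1.2, 1.9, 2.2]
gripper_width: 0.0203
```

```bash
cat >>h.py <<'E'
def q():
    s=ctrl.state(); R,_=cv2.Rodrigues(s['tcp_rot']); p=s['eef_pos']; f=s['wrist_force']
    print('t %.2f y %.1f x %.1f z %.1f w %.1f  Fy %.2f Fx %.2f Fz %.2f T'%(s['t'],1e3*((p[:2]-C)@SY),1e3*((p[:2]-C)@SX),1e3*p[2],1e3*s['gripper_width'],f[:2]@SY,f[:2]@SX,f[2]),s['wrist_torque'])
E
python3 - <<'E'
from h import *
need([.5531,.0032,.071])
q()
E
```

```text
t 4.37 p [0.5536 0.004  0.072 ] w 0.0203 q6 1.183
tool axes cols
 [[ 0.0051  0.1807 -0.9835]
 [ 0.0071 -0.9835 -0.1807]
 [-1.     -0.006  -0.0063]]
slide y 0.0437 x 0.0013 F along y 2.13 x -0.86 z 2.17
tool shift mm [1.0091 0.7166 0.6331]
turn -0.00027760152388256465
t 4.37 y 43.7 x 1.3 z 72.0 w 20.3  Fy 2.13 Fx -0.86 Fz 2.17 T [0.2944 0.0989 0.0436]
```

Call:
drive_tool(
  increments=[
    [[0,-3,0],0,230],
    [[0,-3,0],0,230],
    [[0,-3,0],0,230],
    [[0,-3,0],0,230],
  ],
)

```text
t: 4.7
eef_pos: [0.5522, 0.0113, 0.072]
tcp_rot: [2.132, 0.191, -2.118]
wrist_force: [-0.6, -1.4, 0.6]
gripper_width: 0.0204
```

```bash
python3 -c "from h import *;q()"
```

```text
t 4.70 y 51.1 x 1.3 z 72.0 w 20.4  Fy -1.26 Fx -0.80 Fz 0.58 T [0.1454 0.129  0.1119]
```

Call:
drive_tool(
  increments=[
    [[0,-3,0],0,230],
    [[0,-3,0],0,230],
    [[0,-3,0],0,230],
    [[0,-3,0],0,230],
  ],
)

```text
t: 5.03
eef_pos: [0.5499, 0.0239, 0.072]
tcp_rot: [2.132, 0.19, -2.118]
wrist_force: [-0.4, -2.1, 2.2]
gripper_width: 0.0202
```

```bash
python3 -c "from h import *;q()"
```

```text
t 5.03 y 63.9 x 1.3 z 72.0 w 20.2  Fy -1.99 Fx -0.75 Fz 2.15 T [0.0817 0.1364 0.0453]
```

Call:
drive_tool(
  increments=[
    [[0,-3,0],0,230],
    [[0,-3,0],0,230],
    [[0,-3,0],0,230],
    [[0,-3,0],0,230],
    [[0,-3,0],0,230],
  ],
)

```text
t: 5.45
eef_pos: [0.5467, 0.0406, 0.072]
tcp_rot: [2.132, 0.19, -2.118]
wrist_force: [-0.4, -2.2, 2.2]
gripper_width: 0.0207
```

```bash
python3 -c "from h import *;q()"
```

```text
t 5.45 y 80.9 x 1.2 z 72.0 w 20.7  Fy -2.06 Fx -0.76 Fz 2.18 T [0.0839 0.1673 0.089 ]
```

Call:
drive_tool(
  increments=[
    [[0,-2,0],0,230],
    [[0,-2,0],0,230],
    [[0,-2,0],0,230],
  ],
)

```text
t: 5.7
eef_pos: [0.5454, 0.0475, 0.072]
tcp_rot: [2.132, 0.191, -2.118]
wrist_force: [-0.3, -1.3, 0.3]
gripper_width: 0.0205
```

```bash
python3 -c "from h import *;q()"
```

```text
t 5.70 y 88.0 x 1.2 z 72.0 w 20.5  Fy -1.26 Fx -0.55 Fz 0.26 T [0.0881 0.1809 0.0109]
```

Contact is expected near y ≈ 93; go in small steps.

Call:
drive_tool(
  increments=[
    [[0,-1.5,0],0,230],
    [[0,-1.5,0],0,230],
  ],
)

```text
t: 5.87
eef_pos: [0.5448, 0.0509, 0.072]
tcp_rot: [2.132, 0.191, -2.118]
wrist_force: [-0.4, -2.5, 1.4]
gripper_width: 0.0206
```

```bash
python3 -c "from h import *;q()"
```

```text
t 5.87 y 91.4 x 1.1 z 72.0 w 20.6  Fy -2.35 Fx -0.85 Fz 1.44 T [ 0.1027  0.1918 -0.009 ]
```

Call:
drive_tool(
  increments=[
    [[0,-1.5,0],0,230],
    [[0,-1.5,0],0,230],
  ],
)

```text
t: 6.03
eef_pos: [0.5442, 0.054, 0.072]
tcp_rot: [2.132, 0.191, -2.118]
wrist_force: [0.1, -2.1, 2.6]
gripper_width: 0.0203
```

```bash
python3 -c "from h import *;q()"
```

```text
t 6.03 y 94.6 x 1.2 z 72.0 w 20.3  Fy -2.09 Fx -0.25 Fz 2.59 T [0.1342 0.2011 0.0946]
```

Call:
drive_tool(
  increments=[
    [[0,-1.5,0],0,230],
    [[0,-1.5,0],0,230],
  ],
)

```text
t: 6.2
eef_pos: [0.5437, 0.0566, 0.072]
tcp_rot: [2.131, 0.189, -2.117]
wrist_force: [-0.4, -4.2, 0.7]
gripper_width: 0.0203
```

```bash
python3 -c "from h import *;q()"
```

```text
t 6.20 y 97.2 x 1.2 z 72.0 w 20.3  Fy -4.01 Fx -1.17 Fz 0.66 T [-0.3819  0.1552  0.0499]
```

Call:
drive_tool(
  increments=[
    [[0,-1.5,0],0,230],
  ],
)

```text
t: 6.28
eef_pos: [0.5436, 0.0576, 0.072]
tcp_rot: [2.131, 0.188, -2.117]
wrist_force: [-0.4, -6.4, 1.0]
gripper_width: 0.0203
```

```bash
python3 -c "from h import *;q()"
```

```text
t 6.28 y 98.2 x 1.2 z 72.0 w 20.3  Fy -6.23 Fx -1.57 Fz 0.96 T [-0.5145  0.1256  0.0641]
```

Call:
drive_tool(
  increments=[
    [[0,-1.2,0],0,230],
    [[0,0,0],0,230],
  ],
)

```text
t: 6.45
eef_pos: [0.5435, 0.058, 0.072]
tcp_rot: [2.13, 0.186, -2.116]
wrist_force: [0.2, -3.7, 1.8]
gripper_width: 0.0203
```

```bash
python3 -c "from h import *;q()"
```

```text
t 6.45 y 98.6 x 1.1 z 72.0 w 20.3  Fy -3.70 Fx -0.46 Fz 1.76 T [-0.055   0.1729 -0.0052]
```

Call:
drive_tool(
  increments=[
    [[0,0,0],0,230],
    [[0,0,0],0,230],
  ],
)

```text
t: 6.62
eef_pos: [0.5435, 0.0579, 0.072]
tcp_rot: [2.13, 0.186, -2.116]
wrist_force: [-0.6, -3.0, 2.3]
gripper_width: 0.0204
```

```bash
python3 -c "from h import *;q()
cv2.imwrite('pics/w3.png',ctrl.grab_frame('wrist'))
cv2.imwrite('pics/s3.png',ctrl.grab_frame('scene'))"
```

```text
t 6.62 y 98.5 x 1.1 z 72.0 w 20.4  Fy -2.83 Fx -1.17 Fz 2.25 T [-0.0641  0.1883  0.0598]
```

View pics/w3.png

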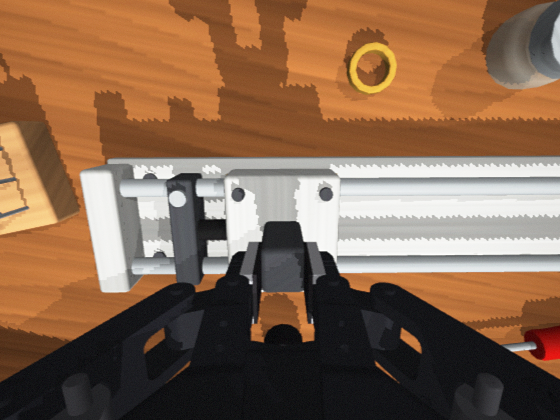

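Call:
drive_tool(
  increments=[
    [[0,-1.5,0],0,230],
    [[0,-1.2,0],0,230],
    [[0,-0.5,0],0,230],
  ],
)

```text
t: 6.97
eef_pos: [0.5433, 0.0591, 0.072]
tcp_rot: [2.128, 0.181, -2.114]
wrist_force: [0.6, -4.9, 0.9]
gripper_width: 0.0205
```

```bash
python3 -c "from h import *;q()"
```

```text
t 6.97 y 99.7 x 1.1 z 72.0 w 20.5  Fy -4.91 Fx -0.29 Fz 0.85 T [-0.1269  0.2012 -0.028 ]
```

Call:
drive_tool(
  increments=[
    [[0,0,0],0,230],
    [[0,0,0],0,230],
  ],
)

```text
t: 7.13
eef_pos: [0.5433, 0.0587, 0.072]
tcp_rot: [2.128, 0.181, -2.114]
wrist_force: [-0.2, -4.8, 1.3]
gripper_width: 0.0204
```

```bash
python3 -c "from h import *;q()"
```

```text
t 7.13 y 99.4 x 1.1 z 72.0 w 20.4  Fy -4.68 Fx -1.04 Fz 1.32 T [0.0177 0.2141 0.0701]
```

Call:
drive_tool(
  increments=[
    [[0,2,0],0,230],
    [[0,3,0],0,230],
    [[0,3,0],0,230],
  ],
)

```text
t: 7.38
eef_pos: [0.5445, 0.0525, 0.072]
tcp_rot: [2.13, 0.185, -2.116]
wrist_force: [-1.5, 0.9, 2.0]
gripper_width: 0.0205
```

```bash
python3 -c "from h import *;need([.5531,.0032,.071]);q()"
```

```text
t 7.38 p [0.5445 0.0525 0.072 ] w 0.0205 q6 1.285
tool axes cols
 [[ 0.0073  0.1803 -0.9836]
 [-0.007  -0.9836 -0.1803]
 [-0.9999  0.0082 -0.0059]]
slide y 0.0930 x 0.0011 F along y 1.18 x -1.34 z 1.96
tool shift mm [ 1.3793 49.9874  0.4263]
turn -0.0007276356639343007
t 7.38 y 93.0 x 1.1 z 72.0 w 20.5  Fy 1.18 Fx -1.34 Fz 1.96 T [0.8653 0.238  0.0913]
```

Call:
drive_tool(
  increments=[
    [[0,4,0],0,230],
    [[0,4,0],0,230],
    [[0,4,0],0,230],
    [[0,4,0],0,230],
    [[0,4,0],0,230],
  ],
)

```text
t: 7.8
eef_pos: [0.5481, 0.0331, 0.072]
tcp_rot: [2.132, 0.189, -2.117]
wrist_force: [-0.5, 2.2, 0.8]
gripper_width: 0.0207
```

```bash
python3 -c "from h import *;q()"
```

```text
t 7.80 y 73.2 x 1.2 z 72.0 w 20.7  Fy 2.26 Fx -0.08 Fz 0.84 T [0.6843 0.1582 0.0044]
```

Call:
drive_tool(
  increments=[
    [[0,3,0],0,230],
    [[0,3,0],0,230],
  ],
)

```text
t: 7.97
eef_pos: [0.5494, 0.0262, 0.072]
tcp_rot: [2.132, 0.189, -2.117]
wrist_force: [-0.1, 2.2, 1.2]
gripper_width: 0.0203
```

```bash
python3 -c "from h import *;q()"
```

```text
t 7.97 y 66.3 x 1.2 z 72.0 w 20.3  Fy 2.19 Fx 0.29 Fz 1.19 T [0.7293 0.1027 0.0306]
```

Call:
drive_tool(
  increments=[
    [[0,3,0],0,230],
    [[0,3,0],0,230],
  ],
)

```text
t: 8.13
eef_pos: [0.5506, 0.0196, 0.072]
tcp_rot: [2.132, 0.189, -2.117]
wrist_force: [-0.0, 1.4, 1.5]
gripper_width: 0.0203
```

```bash
python3 -c "from h import *;q()"
```

```text
t 8.13 y 59.5 x 1.2 z 72.0 w 20.3  Fy 1.38 Fx 0.22 Fz 1.48 T [0.693  0.1512 0.1167]
```

Call:
drive_tool(
  increments=[
    [[0,3,0],0,230],
    [[0,3,0],0,230],
  ],
)

```text
t: 8.3
eef_pos: [0.5519, 0.013, 0.072]
tcp_rot: [2.132, 0.189, -2.117]
wrist_force: [-0.0, 2.1, 0.7]
gripper_width: 0.0205
```

```bash
python3 -c "from h import *;q()"
```

```text
t 8.30 y 52.9 x 1.3 z 72.0 w 20.5  Fy 2.12 Fx 0.34 Fz 0.69 T [0.7421 0.036  0.0985]
```

Call:
drive_tool(
  increments=[
    [[0,3,0],0,230],
    [[0,3,0],0,230],
  ],
)

```text
t: 8.47
eef_pos: [0.553, 0.0072, 0.072]
tcp_rot: [2.133, 0.19, -2.119]
wrist_force: [-1.4, 10.0, 3.1]
gripper_width: 0.0204
```

```bash
python3 -c "from h import *;q()"
```

```text
t 8.47 y 46.9 x 1.3 z 72.0 w 20.4  Fy 10.05 Fx 0.39 Fz 3.06 T [2.1098 0.2157 0.158 ]
```

Call:
drive_tool(
  increments=[
    [[0,3,0],0,230],
    [[0,3,0],0,230],
  ],
)

```text
t: 8.63
eef_pos: [0.5537, 0.0035, 0.072]
tcp_rot: [2.135, 0.196, -2.122]
wrist_force: [-0.6, 8.0, 3.0]
gripper_width: 0.0202
```

```bash
python3 -c "from h import *;q()"
```

```text
t 8.63 y 43.1 x 1.3 z 72.0 w 20.2  Fy 8.02 Fx 0.86 Fz 2.95 T [1.4358 0.1188 0.1268]
```

Call:
drive_tool(
  increments=[
    [[0,3,0],0,230],
    [[0,3,0],0,230],
  ],
)

```text
t: 8.8
eef_pos: [0.5544, -0.0004, 0.072]
tcp_rot: [2.136, 0.202, -2.125]
wrist_force: [-0.9, 7.5, 2.6]
gripper_width: 0.0202
```

```bash
python3 -c "from h import *;q()"
```

```text
t 8.80 y 39.2 x 1.3 z 72.0 w 20.2  Fy 7.57 Fx 0.50 Fz 2.58 T [1.2412 0.1497 0.1356]
```

Call:
drive_tool(
  increments=[
    [[0,3,0],0,230],
  ],
)

```text
t: 8.88
eef_pos: [0.5548, -0.0024, 0.072]
tcp_rot: [2.137, 0.204, -2.126]
wrist_force: [-1.2, 7.1, 2.6]
gripper_width: 0.02
```

```bash
python3 -c "from h import *;q()"
```

```text
t 8.88 y 37.1 x 1.3 z 72.0 w 20.0  Fy 7.15 Fx 0.13 Fz 2.60 T [1.1031 0.1513 0.0547]
```

Call:
drive_tool(
  increments=[
    [[0,3,0],0,230],
  ],
)

```text
t: 8.97
eef_pos: [0.5552, -0.0046, 0.072]
tcp_rot: [2.137, 0.206, -2.126]
wrist_force: [-0.7, 6.2, 2.3]
gripper_width: 0.0202
```

```bash
python3 -c "from h import *;q()"
```

```text
t 8.97 y 34.9 x 1.3 z 72.0 w 20.2  Fy 6.18 Fx 0.47 Fz 2.26 T [0.8602 0.1113 0.0626]
```

Call:
drive_tool(
  increments=[
    [[0,3,0],0,230],
  ],
)

```text
t: 9.05
eef_pos: [0.5556, -0.007, 0.072]
tcp_rot: [2.137, 0.208, -2.126]
wrist_force: [-0.7, 5.2, 1.5]
gripper_width: 0.0207
```

```bash
python3 -c "from h import *;q()"
```

```text
t 9.05 y 32.5 x 1.3 z 72.0 w 20.7  Fy 5.21 Fx 0.28 Fz 1.52 T [ 0.5775  0.0823 -0.0114]
```

Call:
drive_tool(
  increments=[
    [[0,3,0],0,230],
  ],
)

```text
t: 9.13
eef_pos: [0.5562, -0.0102, 0.072]
tcp_rot: [2.136, 0.208, -2.125]
wrist_force: [-1.0, 1.1, 1.1]
gripper_width: 0.0205
```

```bash
python3 -c "from h import *;q()"
```

```text
t 9.13 y 29.2 x 1.4 z 72.0 w 20.5  Fy 1.26 Fx -0.82 Fz 1.12 T [ 0.0364 -0.0327 -0.0093]
```

Call:
drive_tool(
  increments=[
    [[0,3,0],0,230],
  ],
)

```text
t: 9.22
eef_pos: [0.5569, -0.0136, 0.072]
tcp_rot: [2.135, 0.207, -2.125]
wrist_force: [-0.1, 0.7, 1.8]
gripper_width: 0.02
```

```bash
python3 -c "from h import *;q()"
```

```text
t 9.22 y 25.8 x 1.3 z 72.0 w 20.0  Fy 0.69 Fx 0.06 Fz 1.82 T [ 0.0802  0.0608 -0.0582]
```

Call:
drive_tool(
  increments=[
    [[0,3,0],0,230],
  ],
)

```text
t: 9.3
eef_pos: [0.5575, -0.0172, 0.072]
tcp_rot: [2.135, 0.206, -2.124]
wrist_force: [0.5, 1.2, 2.3]
gripper_width: 0.0207
```

```bash
python3 -c "from h import *;q()"
```

```text
t 9.30 y 22.2 x 1.4 z 72.0 w 20.7  Fy 1.11 Fx 0.71 Fz 2.33 T [ 0.1616 -0.0105  0.0092]
```

Call:
drive_tool(
  increments=[
    [[0,4,0],0,230],
    [[0,4,0],0,230],
    [[0,4,0],0,230],
  ],
)

```text
t: 9.55
eef_pos: [0.5601, -0.0306, 0.072]
tcp_rot: [2.135, 0.205, -2.124]
wrist_force: [0.2, 1.9, 1.9]
gripper_width: 0.0204
```

```bash
python3 -c "from h import *;q()"
```

```text
t 9.55 y 8.5 x 1.4 z 72.0 w 20.4  Fy 1.84 Fx 0.55 Fz 1.87 T [ 0.2545  0.0006 -0.0413]
```

Call:
drive_tool(
  increments=[
    [[0,4,0],0,230],
    [[0,4,0],0,230],
    [[0,4,0],0,230],
  ],
)

```text
t: 9.8
eef_pos: [0.5626, -0.0442, 0.072]
tcp_rot: [2.135, 0.204, -2.124]
wrist_force: [-0.0, 1.8, 1.8]
gripper_width: 0.0202
```

```bash
python3 -c "from h import *;q()"
```

```text
t 9.80 y -5.3 x 1.5 z 72.0 w 20.2  Fy 1.73 Fx 0.29 Fz 1.80 T [0.2163 0.0625 0.0198]
```

Call:
drive_tool(
  increments=[
    [[0,4,0],0,230],
    [[0,4,0],0,230],
    [[0,4,0],0,230],
  ],
)

```text
t: 10.05
eef_pos: [0.5651, -0.0575, 0.072]
tcp_rot: [2.135, 0.204, -2.123]
wrist_force: [-0.0, 1.5, 2.2]
gripper_width: 0.02
```

```bash
python3 -c "from h import *;q()"
```

```text
t 10.05 y -18.9 x 1.5 z 72.0 w 20.0  Fy 1.50 Fx 0.24 Fz 2.23 T [ 0.1874  0.0448 -0.0109]
```

Call:
drive_tool(
  increments=[
    [[0,4,0],0,230],
    [[0,4,0],0,230],
    [[0,4,0],0,230],
  ],
)

```text
t: 10.3
eef_pos: [0.5676, -0.0706, 0.072]
tcp_rot: [2.136, 0.204, -2.123]
wrist_force: [0.4, 1.8, 2.1]
gripper_width: 0.0205
```

```bash
python3 -c "from h import *;q()"
```

```text
t 10.30 y -32.3 x 1.6 z 72.0 w 20.5  Fy 1.70 Fx 0.68 Fz 2.12 T [ 0.2032  0.0725 -0.0572]
```

Call:
drive_tool(
  increments=[
    [[0,4,0],0,230],
    [[0,4,0],0,230],
    [[0,4,0],0,230],
  ],
)

```text
t: 10.55
eef_pos: [0.5701, -0.0838, 0.072]
tcp_rot: [2.136, 0.204, -2.123]
wrist_force: [-0.2, 1.8, 1.6]
gripper_width: 0.0203
```

```bash
python3 -c "from h import *;q()"
```

```text
t 10.55 y -45.6 x 1.6 z 72.0 w 20.3  Fy 1.83 Fx 0.16 Fz 1.65 T [ 0.2192  0.0898 -0.0389]
```

Call:
drive_tool(
  increments=[
    [[0,4,0],0,230],
    [[0,4,0],0,230],
    [[0,4,0],0,230],
  ],
)

```text
t: 10.8
eef_pos: [0.5725, -0.0969, 0.072]
tcp_rot: [2.136, 0.204, -2.123]
wrist_force: [0.4, 2.0, 2.9]
gripper_width: 0.0204
```

```bash
python3 -c "from h import *;q()"
```

```text
t 10.80 y -59.0 x 1.6 z 72.0 w 20.4  Fy 1.84 Fx 0.79 Fz 2.87 T [0.2002 0.069  0.0136]
```

Call:
drive_tool(
  increments=[
    [[0,4,0],0,230],
    [[0,4,0],0,230],
    [[0,4,0],0,230],
  ],
)

```text
t: 11.05
eef_pos: [0.575, -0.11, 0.072]
tcp_rot: [2.136, 0.204, -2.123]
wrist_force: [-0.4, 2.1, 2.2]
gripper_width: 0.0208
```

```bash
python3 -c "from h import *;q()"
```

```text
t 11.05 y -72.3 x 1.7 z 72.0 w 20.8  Fy 2.14 Fx -0.00 Fz 2.15 T [0.2252 0.0816 0.0109]
```

Free all along. Now the approach to the right stop (contact expected near y ≈ -100).

Call:
drive_tool(
  increments=[
    [[0,3,0],0,230],
    [[0,3,0],0,230],
    [[0,2,0],0,230],
    [[0,2,0],0,230],
  ],
)

```text
t: 11.38
eef_pos: [0.5771, -0.1216, 0.072]
tcp_rot: [2.136, 0.203, -2.123]
wrist_force: [0.1, 1.4, 2.2]
gripper_width: 0.02
```

```bash
python3 -c "from h import *;q()"
```

```text
t 11.38 y -84.1 x 1.8 z 72.0 w 20.0  Fy 1.32 Fx 0.31 Fz 2.22 T [0.2268 0.0293 0.0012]
```

Call:
drive_tool(
  increments=[
    [[0,2,0],0,230],
    [[0,1.5,0],0,230],
    [[0,1.5,0],0,230],
  ],
)

```text
t: 11.63
eef_pos: [0.5781, -0.127, 0.072]
tcp_rot: [2.136, 0.204, -2.123]
wrist_force: [-0.7, 1.9, 2.6]
gripper_width: 0.0203
```

```bash
python3 -c "from h import *;q()"
```

```text
t 11.63 y -89.6 x 1.8 z 72.0 w 20.3  Fy 2.05 Fx -0.38 Fz 2.59 T [0.2229 0.0516 0.0046]
```

Call:
drive_tool(
  increments=[
    [[0,1.5,0],0,230],
    [[0,1.5,0],0,230],
  ],
)

```text
t: 11.8
eef_pos: [0.5787, -0.1301, 0.072]
tcp_rot: [2.136, 0.204, -2.123]
wrist_force: [-0.9, 1.5, 3.2]
gripper_width: 0.0203
```

```bash
python3 -c "from h import *;q()"
```

```text
t 11.80 y -92.8 x 1.8 z 72.0 w 20.3  Fy 1.68 Fx -0.63 Fz 3.15 T [ 0.1995  0.0635 -0.0356]
```

Call:
drive_tool(
  increments=[
    [[0,1.5,0],0,230],
    [[0,1.5,0],0,230],
  ],
)

```text
t: 11.97
eef_pos: [0.5793, -0.1333, 0.072]
tcp_rot: [2.136, 0.204, -2.123]
wrist_force: [0.1, 1.9, 2.0]
gripper_width: 0.0201
```

```bash
python3 -c "from h import *;q()"
```

```text
t 11.97 y -96.0 x 1.8 z 72.0 w 20.1  Fy 1.80 Fx 0.47 Fz 2.04 T [0.1869 0.0704 0.0063]
```

Call:
drive_tool(
  increments=[
    [[0,1.5,0],0,230],
    [[0,1.5,0],0,230],
  ],
)

```text
t: 12.13
eef_pos: [0.5799, -0.1365, 0.072]
tcp_rot: [2.136, 0.204, -2.123]
wrist_force: [0.9, 1.5, 3.3]
gripper_width: 0.0204
```

```bash
python3 -c "from h import *;q()"
```

```text
t 12.13 y -99.3 x 1.8 z 72.0 w 20.4  Fy 1.28 Fx 1.11 Fz 3.33 T [ 0.2649 -0.0062 -0.0018]
```

Call:
drive_tool(
  increments=[
    [[0,1.5,0],0,230],
  ],
)

```text
t: 12.22
eef_pos: [0.5803, -0.1382, 0.072]
tcp_rot: [2.136, 0.204, -2.123]
wrist_force: [-0.5, 1.7, 2.0]
gripper_width: 0.0203
```

```bash
python3 -c "from h import *;q()"
```

```text
t 12.22 y -101.0 x 1.8 z 72.0 w 20.3  Fy 1.76 Fx -0.18 Fz 2.00 T [0.2239 0.0267 0.0095]
```

Call:
drive_tool(
  increments=[
    [[0,1.5,0],0,230],
  ],
)

```text
t: 12.3
eef_pos: [0.5805, -0.1398, 0.072]
tcp_rot: [2.136, 0.204, -2.123]
wrist_force: [-0.6, 2.4, 2.7]
gripper_width: 0.0203
```

```bash
python3 -c "from h import *;q()"
```

```text
t 12.30 y -102.6 x 1.8 z 72.0 w 20.3  Fy 2.51 Fx -0.15 Fz 2.65 T [ 0.3412  0.0951 -0.0056]
```

Call:
drive_tool(
  increments=[
    [[0,1.5,0],0,230],
  ],
)

```text
t: 12.38
eef_pos: [0.5808, -0.1411, 0.072]
tcp_rot: [2.136, 0.205, -2.123]
wrist_force: [-0.5, 4.3, 4.2]
gripper_width: 0.0202
```

```bash
python3 -c "from h import *;q()"
```

```text
t 12.38 y -104.0 x 1.8 z 72.0 w 20.2  Fy 4.34 Fx 0.28 Fz 4.24 T [ 0.5984  0.1284 -0.0481]
```

Call:
drive_tool(
  increments=[
    [[0,1.5,0],0,230],
  ],
)

```text
t: 12.47
eef_pos: [0.5809, -0.1422, 0.072]
tcp_rot: [2.136, 0.206, -2.124]
wrist_force: [-0.9, 5.3, 4.2]
gripper_width: 0.02
```

```bash
python3 -c "from h import *;q()"
```

```text
t 12.47 y -105.0 x 1.8 z 72.0 w 20.0  Fy 5.36 Fx 0.08 Fz 4.24 T [ 0.6444  0.1683 -0.0732]
```

Call:
drive_tool(
  increments=[
    [[0,1.5,0],0,230],
  ],
)

```text
t: 12.55
eef_pos: [0.5811, -0.143, 0.072]
tcp_rot: [2.136, 0.208, -2.125]
wrist_force: [-1.4, 6.6, 5.5]
gripper_width: 0.0203
```

```bash
python3 -c "from h import *;q()"
```

```text
t 12.55 y -105.9 x 1.8 z 72.0 w 20.3  Fy 6.77 Fx -0.17 Fz 5.54 T [0.8384 0.1653 0.0185]
```

Call:
drive_tool(
  increments=[
    [[0,0.8,0],0,230],
    [[0,0.3,0],0,230],
    [[0,0.3,0],0,230],
    [[0,0.3,0],0,230],
  ],
)

```text
t: 12.88
eef_pos: [0.5811, -0.1431, 0.072]
tcp_rot: [2.136, 0.212, -2.128]
wrist_force: [-1.3, 4.6, 4.8]
gripper_width: 0.0208
```

```bash
python3 -c "from h import *;q()
cv2.imwrite('pics/w4.png',ctrl.grab_frame('wrist'))"
```

```text
t 12.88 y -106.0 x 1.8 z 72.0 w 20.8  Fy 4.74 Fx -0.42 Fz 4.84 T [ 0.5244  0.1298 -0.0828]
```

View pics/w4.png

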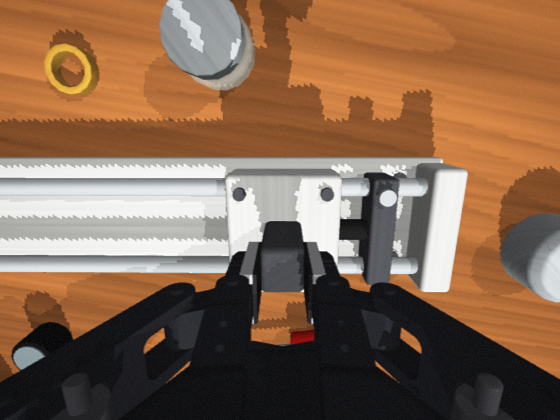

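Call:
drive_tool(
  increments=[
    [[0,-2,0],0,230],
    [[0,-4,0],0,230],
    [[0,-6,0],0,230],
    [[0,-6,0],0,230],
    [[0,-6,0],0,230],
    [[0,-6,0],0,230],
    [[0,-6,0],0,230],
    [[0,-6,0],0,230],
    [[0,-6,0],0,230],
    [[0,-6,0],0,230],
    [[0,-6,0],0,230],
  ],
)

```text
t: 13.85
eef_pos: [0.5699, -0.0829, 0.072]
tcp_rot: [2.136, 0.202, -2.121]
wrist_force: [0.8, -1.1, -0.6]
gripper_width: 0.0202
```

```bash
python3 -c "from h import *;need([.5531,.0032,.071]);q()"
```

```text
t 13.85 p [ 0.5699 -0.0829  0.072 ] w 0.0202 q6 1.038
tool axes cols
 [[ 0.006   0.1818 -0.9833]
 [ 0.007  -0.9833 -0.1817]
 [-1.     -0.0058 -0.0072]]
slide y -0.0447 x 0.0016 F along y -1.19 x 0.61 z -0.63
tool shift mm [  1.4823 -87.6976   0.8445]
turn 0.0008074998865139627
t 13.85 y -44.7 x 1.6 z 72.0 w 20.2  Fy -1.19 Fx 0.61 Fz -0.63 T [-0.231  -0.1422 -0.0397]
```

Call:
drive_tool(
  increments=[
    [[0,-6,0],0,230],
    [[0,-6,0],0,230],
    [[0,-6,0],0,230],
    [[0,-6,0],0,230],
    [[0,-6,0],0,230],
    [[0,-6,0],0,230],
    [[0,-6,0],0,230],
    [[0,-6,0],0,230],
    [[0,-4,0],0,230],
    [[0,-4,0],0,230],
  ],
)

```text
t: 14.68
eef_pos: [0.5583, -0.0209, 0.072]
tcp_rot: [2.135, 0.203, -2.121]
wrist_force: [1.2, -1.2, -0.3]
gripper_width: 0.0205
```

```bash
python3 -c "from h import *;q()"
```

```text
t 14.68 y 18.3 x 1.4 z 72.0 w 20.5  Fy -1.42 Fx 1.01 Fz -0.25 T [-0.2335 -0.2524 -0.0553]
```

Call:
drive_tool(
  increments=[
    [[0,-3,0],0,230],
    [[0,-3,0],0,230],
  ],
)

```text
t: 14.85
eef_pos: [0.557, -0.0141, 0.072]
tcp_rot: [2.135, 0.203, -2.121]
wrist_force: [0.4, -1.0, -0.5]
gripper_width: 0.0205
```

```bash
python3 -c "from h import *;q()"
```

```text
t 14.85 y 25.3 x 1.4 z 72.0 w 20.5  Fy -1.03 Fx 0.18 Fz -0.46 T [-0.273  -0.1656 -0.0118]
```

Call:
drive_tool(
  increments=[
    [[0,-2,0],0,230],
  ],
)

```text
t: 14.93
eef_pos: [0.5565, -0.0118, 0.072]
tcp_rot: [2.135, 0.203, -2.121]
wrist_force: [1.5, -1.1, -0.6]
gripper_width: 0.0203
```

```bash
python3 -c "from h import *;q()"
```

```text
t 14.93 y 27.6 x 1.3 z 72.0 w 20.3  Fy -1.35 Fx 1.26 Fz -0.65 T [-0.302  -0.1969 -0.0698]
```

Call:
drive_tool(
  increments=[
    [[0,-2,0],0,230],
  ],
)

```text
t: 15.02
eef_pos: [0.5561, -0.0096, 0.072]
tcp_rot: [2.135, 0.203, -2.121]
wrist_force: [0.8, -2.0, -0.8]
gripper_width: 0.0202
```

```bash
python3 -c "from h import *;q()"
```

```text
t 15.02 y 29.8 x 1.4 z 72.0 w 20.2  Fy -2.12 Fx 0.43 Fz -0.81 T [-0.185  -0.1871 -0.1028]
```

Call:
drive_tool(
  increments=[
    [[0,-2,0],0,230],
  ],
)

```text
t: 15.1
eef_pos: [0.5558, -0.0077, 0.072]
tcp_rot: [2.135, 0.203, -2.121]
wrist_force: [2.1, -4.2, -2.0]
gripper_width: 0.0204
```

```bash
python3 -c "from h import *;q()"
```

```text
t 15.10 y 31.8 x 1.4 z 72.0 w 20.4  Fy -4.48 Fx 1.28 Fz -1.99 T [-0.718  -0.208  -0.0452]
```

Call:
drive_tool(
  increments=[
    [[0,-2,0],0,230],
  ],
)

```text
t: 15.18
eef_pos: [0.5556, -0.0066, 0.072]
tcp_rot: [2.134, 0.2, -2.119]
wrist_force: [1.8, -8.2, -2.0]
gripper_width: 0.0203
```

```bash
python3 -c "from h import *;q()"
```

```text
t 15.18 y 32.9 x 1.4 z 72.0 w 20.3  Fy -8.43 Fx 0.24 Fz -1.99 T [-1.4748 -0.2961 -0.0297]
```

Call:
drive_tool(
  increments=[
    [[0,-2,0],0,230],
  ],
)

```text
t: 15.27
eef_pos: [0.5555, -0.0061, 0.0721]
tcp_rot: [2.133, 0.197, -2.117]
wrist_force: [1.7, -10.1, -2.2]
gripper_width: 0.0202
```

```bash
python3 -c "from h import *;q()"
```

```text
t 15.27 y 33.4 x 1.4 z 72.1 w 20.2  Fy -10.25 Fx -0.20 Fz -2.15 T [-1.3725 -0.2858 -0.1125]
```

Call:
drive_tool(
  increments=[
    [[0,-3,0],0,230],
    [[0,-3,0],0,230],
  ],
)

```text
t: 15.43
eef_pos: [0.555, -0.0033, 0.072]
tcp_rot: [2.131, 0.19, -2.114]
wrist_force: [1.2, -7.9, -1.3]
gripper_width: 0.0203
```

```bash
python3 -c "from h import *;q()"
```

```text
t 15.43 y 36.2 x 1.4 z 72.0 w 20.3  Fy -7.96 Fx -0.22 Fz -1.34 T [-0.7642 -0.2706 -0.0507]
```

Call:
drive_tool(
  increments=[
    [[0,-3,0],0,230],
  ],
)

```text
t: 15.52
eef_pos: [0.5547, -0.0016, 0.072]
tcp_rot: [2.131, 0.187, -2.113]
wrist_force: [2.0, -6.5, -2.0]
gripper_width: 0.0204
```

```bash
python3 -c "from h import *;q()"
```

```text
t 15.52 y 38.0 x 1.3 z 72.0 w 20.4  Fy -6.76 Fx 0.74 Fz -1.96 T [-0.5606 -0.192  -0.0343]
```

Call:
drive_tool(
  increments=[
    [[0,-2.5,0],0,230],
    [[0,0,0],0,230],
    [[0,0,0],0,230],
    [[0,0,0],0,230],
  ],
)

```text
t: 15.85
eef_pos: [0.5544, -0.0001, 0.072]
tcp_rot: [2.132, 0.185, -2.114]
wrist_force: [1.3, -1.9, -1.4]
gripper_width: 0.0203
```

```bash
python3 -c "from h import *;q()"
```

```text
t 15.85 y 39.5 x 1.3 z 72.0 w 20.3  Fy -2.13 Fx 0.98 Fz -1.43 T [ 0.1436 -0.1529  0.0014]
```

Call:
drive_tool(
  increments=[
    [[0,0,0],0,200],
    [[0,0,0],0,190],
    [[0,0,0],0,180],
    [[0,0,0],0,165],
    [[0,0,0],0,130],
    [[0,0,0],0,80],
    [[0,0,0],0,40],
    [[0,0,0],0,0],
    [[0,0,0],0,0],
  ],
)

```text
t: 16.6
eef_pos: [0.5526, 0.0013, 0.0712]
tcp_rot: [2.128, 0.188, -2.119]
wrist_force: [-0.8, 0.2, 0.2]
gripper_width: 0.0848
```

```bash
python3 -c "from h import *;need([.5531,.0032,.2]);q()
cv2.imwrite('pics/w5.png',ctrl.grab_frame('wrist'))"
```

```text
t 16.60 p [0.5526 0.0013 0.0712] w 0.0848 q6 1.190
tool axes cols
 [[ 0.0048  0.1812 -0.9834]
 [-0.005  -0.9834 -0.1812]
 [-1.      0.0058 -0.0038]]
slide y 0.0412 x -0.0002 F along y 0.36 x -0.79 z 0.22
tool shift mm [-128.7662   -1.0501   -1.3368]
turn 0.00021019728353688372
t 16.60 y 41.2 x -0.2 z 71.2 w 84.8  Fy 0.36 Fx -0.79 Fz 0.22 T [-0.0242 -0.0232  0.0272]
```

View pics/w5.png

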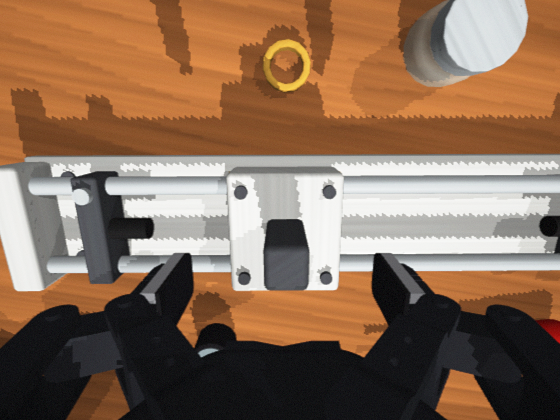

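Fingers stand clear of the block on both sides. Lift straight up.

Call:
drive_tool(
  increments=[
    [[-5,0,0],0,0],
    [[-12,0,0],0,0],
    [[-20,0,0],0,0],
    [[-25,0,0],0,0],
    [[-25,0,0],0,0],
    [[-20,0,0],0,0],
    [[-12,0,0],0,0],
    [[-4,0,0],0,0],
    [[0,0,0],0,0],
    [[0,0,0],0,0],
  ],
)

```text
t: 17.48
eef_pos: [0.5521, 0.0019, 0.2073]
tcp_rot: [2.132, 0.187, -2.114]
wrist_force: [-0.1, -0.2, -0.4]
gripper_width: 0.0849
```

```bash
python3 - <<'E'
from h import *
q()
im=ctrl.grab_frame('wrist')
cv2.imwrite('pics/w6.png',im)
cv2.imwrite('pics/t6.png',ctrl.grab_frame('top'))
c=ctrl.get_calibration('wrist'); print(ctrl.state()['joint_velocities'])
import pickle; pickle.dump(c,open('c6.pkl','wb'))
E
```

```text
t 17.48 y 41.9 x -0.5 z 207.3 w 84.9  Fy -0.14 Fx -0.17 Fz -0.45 T [0.0212 0.0281 0.0103]
[ 0.0004  0.0124  0.012   0.0002  0.0004 -0.0001]
```

View pics/w6.png

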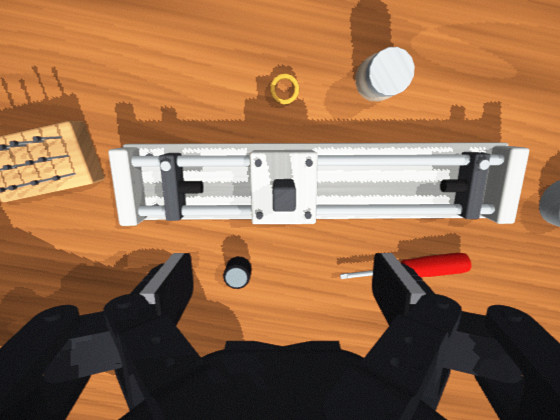

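View pics/t6.png

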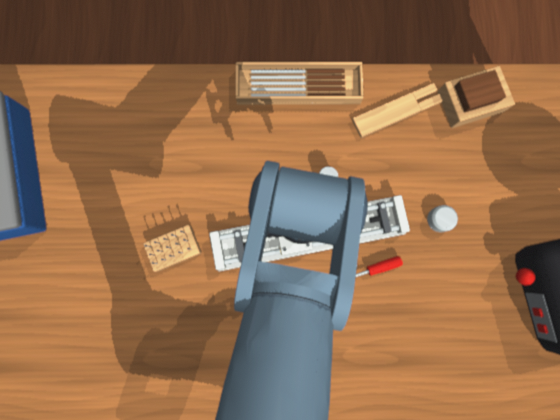

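```bash
python3 - <<'E'
from h import *
im=cv2.imread('pics/w6.png')
cv2.imwrite('pics/w6c.png',cv2.resize(im[140:230,240:330],None,fx=6,fy=6,interpolation=cv2.INTER_CUBIC))
E
```

```text
(no output)
```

View pics/w6c.png

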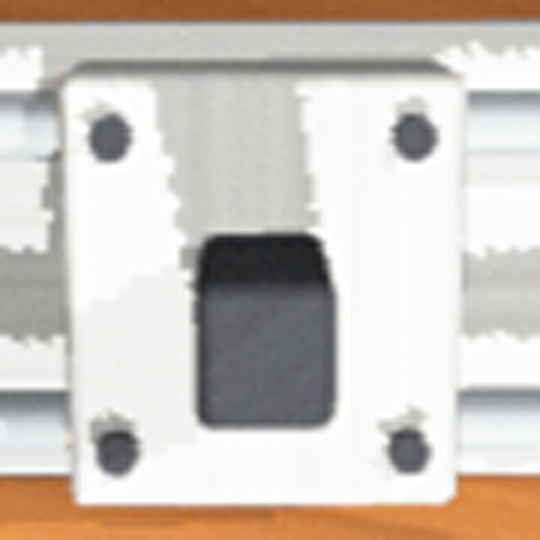

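```bash
python3 - <<'E'
from h import *
A=lambda u,v,z: world('wrist',(240+(u+.5)/6-.5,140+(v+.5)/6-.5),z)
g=A(266,356,.095); c=np.mean([A(*q_,.05) for q_ in [(110,137),(414,136),(409,450),(117,452)]],0)
for p in (g,c): print(p,'y',1e3*(p[:2]-C)@SY,'x',1e3*(p[:2]-C)@SX)
q()
E
```

```text
[ 0.5542 -0.0005  0.095 ] y 39.17725990848587 x 1.1219180777901832
[ 0.5536 -0.0006  0.05  ] y 39.20789044621257 x 0.45693485939177414
t 17.58 y 42.1 x -0.9 z 206.3 w 85.3  Fy -0.05 Fx -0.34 Fz -0.96 T [ 0.0586  0.0194 -0.0071]
```

```bash
python3 -c "
from cell import ctrl
print(ctrl.close_job())"
```

```text
the job is handed in; nothing more can be done
None
```

The carriage is parked standing on its tight spot, about 40 mm left of the slide's centre. The hand is open and drawn clear about 13 cm above it. I handed the job in at about 17.6 s; it reports no verdict.

- **Stops:** I took the carriage by the grip block and pressed it gently home on the left stop, then on the right. The peak wrist force was about 6 to 7 N at each. By estimate the buffers were pushed in about 3 to 5 mm, well under the 10 mm limit.
- **Tight spot:** the drag ran freely at about 1.5 to 2 N everywhere else and rose to about 10 N here. Going right, the tight stretch began at about +49 mm and ended at about +31 mm. Coming back left, it began at about +31 mm, so its middle is at about +40 mm.
- **Last checks:** the arm read +39.5 mm just before letting go, and the camera put the carriage at +39.2 mm afterwards. There was no contact force on the hand and both plungers stood clear of the carriage. By eye, the bystanders in the final pictures were where they started. I did not measure them.

No check failed. The slide's centre is only known to a few millimetres from the images, but I found the tight spot and parked using the same arm readings, so that error does not affect where the carriage stands.

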